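# Offer the heel gauge up over a wet heel block

### The job

Take the red-handled heel gauge off its hook, lift it over the row of dye bottles without disturbing them, and hold it level and centred about 10 mm above the freshly dyed heel block on the white card, its round side over the block's round side. The dye is wet: nothing may touch or shift the block at any time. Finish while still holding the gauge there, steady in the gripper.

Things in the scene. Friction and masses are not known exactly. Their poses are not given: they have to be found in the camera images.
- gauge: Heel gauge, about 150 g: level aluminium D-shaped frame, 7 mm bars round an 82 mm D window (96 mm outside), with an upright shank in its middle, 120 mm tall in all. Origin: window centre in the plane of the underside; z up. Straight side toward -x, half-round side (radius 41 mm about the origin, small red mark) toward +x. Hangs level at first, axes nearly as the stand's.
- gauge_grip (a point): Middle of the gauge's red grip, 100 mm straight above the gauge's origin. The grip is 12 mm thick (gauge x), 36 mm wide (gauge y), and runs from 72 to 120 mm above the origin; pinch it from above across the 12 mm, TCP at this point; nothing else is near it.
- gauge_eye (a point): Middle of the top edge of the slot through the shank, 64 mm above the gauge's origin. The slot is open along the gauge's x, 22 mm wide (y) and 35 mm high (29 to 64 mm above the origin); the hook passes through it.
- gauge_round (a point): Point of the gauge 34 mm from its origin along its +x (toward the half-round side), in the plane of the underside.
- hook_stand: Fixed steel stand: base plate 130 x 100 x 8 mm, upright 150 mm tall, and a level strip hook 12 mm wide, 5 mm thick. Origin on the surface under the upright. The hook points along the stand's -x and ends 78 mm out in an upturned lip 12 mm high. To free the gauge raise it about 20 mm (30 mm play), draw it 85 mm along the stand's -x (so its frame too is past the lip), then lift.
- hook_seat (a point): Point on top of the hook strip where the gauge hangs, 55 mm out from the upright and 150 mm above the surface.
- heel: Black D-shaped heel block, 68 x 68 mm, 21 mm thick, loose, flat on the white card, its dye wet. Origin: centre of its underside (3 mm above the work surface); straight edge at x = -34 mm, sides at y = +-34 mm, half-round of radius 34 mm about the origin toward +x; z up.
- heel_round (a point): Point on the block's top, 34 mm from its origin along +x: the crown of its round side.
- card: White drying card, 130 x 130 x 3 mm, fixed, under the heel block. Origin: centre of its underside.
- dye_a: Loose dye bottle, dark with a grey cap, 44 mm across, 97 mm tall; origin at the centre of its foot. One of three in a row ahead of the robot between stand and card.
- dye_b: Loose dye bottle, brown with a black cap, 40 mm across, 107 mm tall; origin at the centre of its foot.
- dye_e: Loose dye bottle, brown with a grey cap, 42 mm across, 92 mm tall; origin at the centre of its foot.
Not all that is in view belongs to the job. Leave any orange look-alike of the gauge alone. Leave any purple look-alike of the dye_b alone.

How it is judged:
By the outcome, as a careful person would: the job done as asked, in the order asked, and still so for the second after the job is handed in, while the arm keeps its last pose, push and grip.
It also fails if it takes over 45 s, if anything falls off the work surface, if the arm or the gripper's body presses on something with over 40 N, if the wrist force passes 120 N, or if a joint passes its speed limit or range.

### The arm

A 7-joint arm with a two-finger parallel gripper is mounted at the origin on a cart in front of the work surface, level with it; the furniture and walls round the work are solid. World frame = base frame: x ahead of the robot, y to its left, z up, the work surface at z = 0. Lengths are in m, angles in rad, forces in N, time in s.
With the tool pointing down it reaches from about 0.4 to 0.875 m from the base axis. Payload 19.3 kg.
Tool frame: the origin (TCP) lies between the finger pads, 19 mm behind the fingertips; this is the grasp point; z points along the fingers, y is the line along which they close (so a half turn about z gives the same grasp; the last joint's range is limited). The gripper opens to 85 mm and grips with 20 to 120 N. Pads are 22 mm wide; open, the fingers measure 114 mm over their backs; the gripper's body (76 mm by 85 mm) begins 54 mm behind the grasp point. The pads swing forward as they close: fully open they stand 13 mm farther back than shut.
Start: joints at [-0.07, 0.521, -0.036, 1.599, 0.021, 1.021, -0.113], TCP at [0.625, -0, 0.25] pointing down, gripper open.
Joint ranges: [-2.91, 2.91], [-0.3, 2.13], [-1.5, 1.42], [0.17, 2.43], [-1.26, 4.41], [0.16, 1.93], [-2.52, 2.52]. Speed limits (rad/s): [1.89, 1.89, 2.39, 2.39, 3.01, 3.01, 3.01].

### API

Orientations are given as [roll, pitch, yaw] about the fixed x, y, z axes, in that order (R = Rz(yaw) Ry(pitch) Rx(roll)).
In Python, from workcell import bot gives the robot as it stands.
- The arm moves only by the shell command python3 -m crank 'ROWS' [FORCE]. ROWS is a JSON object of lists of equal length, an entry for each row: "travel": the shift along the world's x, y, z in cm, a list of three; "turn": the turn, a rotation vector about the world's x, y, z in degrees, a list of three; "gripper": the closure, from 0 (fully open) to 1 (shut). A call has exactly 5 rows; each row is the pose to reach, as a shift and turn from the pose commanded when the call began; what a row does not reach only later rows make up. A row lasts 1/10 s, in which the tool goes at most 50 mm and 8.59 degrees, less where a joint would pass 70% of its speed; a pose out of reach is approached as far as the arm can. A call with a gripper value outside its range is refused whole. The fingers move at their own pace and stop on an object; FORCE is the grip in N (left out, the last holds). Time passes only in rows, so rows that repeat a pose let the fingers close, or fill a call up. It gives the time, the measured TCP pose, the force, the opening and the grip force at its end, in the units of the state.
- bot.observe(): the state, without advancing time (a new reading comes with each control period).
- bot.grab_frame(name): name is "scene" or "side" or "wrist"; returns a dict with "pixels" (384x512x3 uint8, red, green, blue), "fx", "fy", "cx", "cy" (pixels), "extrinsics" (4x4, takes a point from world to camera coordinates). Camera axes: x right, y down, z forward; pixel columns grow to the right and rows downward; lengths in m; the calibration is good to about 2 mm. A picture is of the moment at which its call begins. There is no depth.
- bot.job_done(): hands the job in; it is judged then, once.
The state is a dict: "clock": time; "qpos": joint angles; "qd": joint speeds; "joint_efforts": joint torques, N m; "position": TCP position; "tool_rot": TCP orientation; "force": force on the tool from outside, world axes, zero at the start; "moment": the same for the moment, N m; "grip_width": finger opening in m; "finger_force": force on a finger pad.
Only numpy, scipy, OpenCV 4.12 (cv2) and the standard library are available. Lean on these libraries where they do the work, as an engineer would, in place of code of your own. Each camera call takes 0.05 s, during which the arm holds its last target. There are 200 camera calls.

## Working session

There is one attempt and no reset: what is moved stays moved. The work goes in short steps, Python scripts to look and compute and a shell command to move; the robot and the scene stay as the last step left them, time stands still between calls to the robot, and variables do not carry over. Pictures are saved under pics/ and viewed, at most 10 in all, crops included, and the job is handed in when it is done.

```bash
mkdir -p pics; ls
cat > h.py <<'E'
import numpy as np, cv2, pickle
from workcell import bot
def grab(n,tag):
    f=bot.grab_frame(n); pickle.dump(f,open(f'pics/{tag}.pkl','wb')); 
    cv2.imwrite(f'pics/{tag}.png',f['pixels'][:,:,::-1]); return f
def load(tag): return pickle.load(open(f'pics/{tag}.pkl','rb'))
def crop(tag,x0,y0,x1,y1,s):
    im=load(tag)['pixels'][y0:y1,x0:x1,::-1]
    return cv2.resize(im,None,fx=s,fy=s,interpolation=cv2.INTER_CUBIC)
def P(f):
    K=np.array([[f['fx'],0,f['cx']],[0,f['fy'],f['cy']],[0,0,1]]); return K@np.array(f['extrinsics'])[:3]
def proj(f,X):
    p=P(f)@np.r_[X,1]; return p[:2]/p[2]
def tri(*a):
    A=[]
    for f,(u,v) in a:
        M=P(f); A+= [u*M[2]-M[0], v*M[2]-M[1]]
    A=np.array(A); A/=np.linalg.norm(A[:,:3],axis=1)[:,None]
    X=np.linalg.lstsq(A[:,:3],-A[:,3],rcond=None)[0]
    return X,[np.round(proj(f,X)-np.array(uv),1) for f,uv in a]
def onplane(f,uv,z):
    M=P(f);u,v=uv;A=np.array([u*M[2]-M[0], v*M[2]-M[1]])
    return np.r_[np.linalg.solve(A[:,:2],-A[:,3]-A[:,2]*z),z]
E
python3 - <<'E'
from h import *
fs=[grab(n,n+'0') for n in('scene','side','wrist')]
for f in fs:
    E=np.array(f['extrinsics']);print(f['fx'],f['cx'],f['cy'],np.round(-E[:3,:3].T@E[:3,3],3),np.round(E[2,:3],2))
a=cv2.imread('pics/scene0.png');b=cv2.imread('pics/side0.png')
cv2.imwrite('pics/wide.png',cv2.resize(np.vstack([a,b]),None,fx=.78,fy=.78))
print(bot.observe())
E
```

```text
pics
440.7471748977855 257.2629527673763 185.38395764617357 [-0.305 -0.593  0.945] [ 0.64  0.44 -0.63]
350.19216022866846 261.16080987744203 185.72148059004923 [0.059 0.776 0.591] [ 0.44 -0.77 -0.46]
272.2918246723788 252.3215363351678 195.24752047496253 [0.624 0.075 0.374] [-0.   -0.29 -0.96]
{'clock': 0.15, 'qpos': array([-0.07023284,  0.5218973 , -0.03632426,  1.59986411,  0.02118379,
        1.02106536, -0.11282047]), 'qd': array([ 2.59343848e-04, -9.27828831e-04, -4.56924724e-04, -1.13583962e-03,
        3.43146275e-04,  1.02942268e-04, -6.26319436e-05]), 'joint_efforts': array([ 4.00798544e-04, -9.27376485e+01,  1.98035471e+00, -3.70049715e+01,
        1.79930578e-02,  6.46477114e-03, -1.41420460e-05]), 'position': array([ 6.24774904e-01, -4.28389278e-06,  2.49550006e-01]), 'tool_rot': array([-3.14074376e+00,  4.31611822e-05,  1.57078494e+00]), 'force': array([-0.2751376 ,  0.22494337, -0.5233145 ]), 'moment': array([-0.00583723,  0.03887387,  0.03165056]), 'finger_force': 0.0, 'grip_width': 0.08509777090907739}
```

View pics/scene0.png

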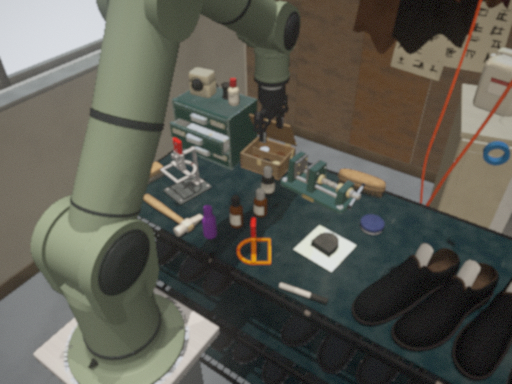

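View pics/side0.png

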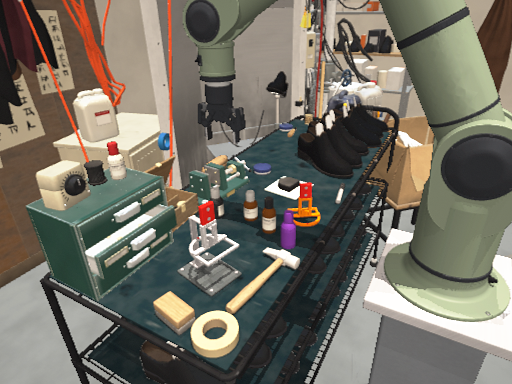

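The gauge is hanging at scene (180,147) / side (207,213), with a red grip on the steel stand. The possible mix-up is the orange-framed look-alike lying at scene (254,240) / side (305,205), which also has a red grip. The purple bottle is at scene (209,222), and a red-capped white bottle stands on the cabinet at (233,90). I choose the silver-framed gauge on the hook and will check it in a close crop.

Run:
```python
from h import *
def tick(im,x0,y0,s):
    for k in range(0,im.shape[1],10*s): cv2.putText(im,str(x0+k//s),(k,8),0,.3,(0,255,255),1); cv2.line(im,(k,10),(k,13),(0,255,255),1)
    for k in range(0,im.shape[0],10*s): cv2.putText(im,str(y0+k//s),(0,k+4),0,.3,(0,255,0),1)
    return im
a=tick(crop('scene0',150,130,216,205,8),150,130,8)[:600,:]   #528
b=tick(crop('side0',170,195,246,295,6),170,195,6)
c=np.zeros((600,800,3),np.uint8); c[:480,:424]=cv2.resize(a,(424,480)); c[:480,424:]=cv2.resize(b,(376,480))
cv2.imwrite('pics/c1.png',c)
a=tick(crop('scene0',190,160,365,275,4),190,160,4)
b=tick(crop('side0',205,170,405,225,4),205,170,4)[:140]
c=np.zeros((600,800,3),np.uint8); c[:460,:700]=a; c[460:600,:]=b
cv2.imwrite('pics/c2.png',c)
```

```text
(no output)
```

View pics/c1.png

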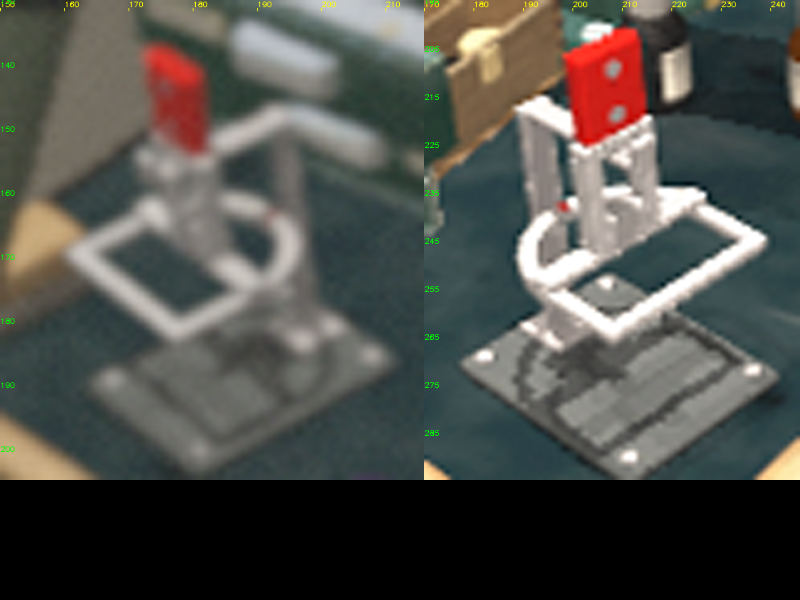

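View pics/c2.png

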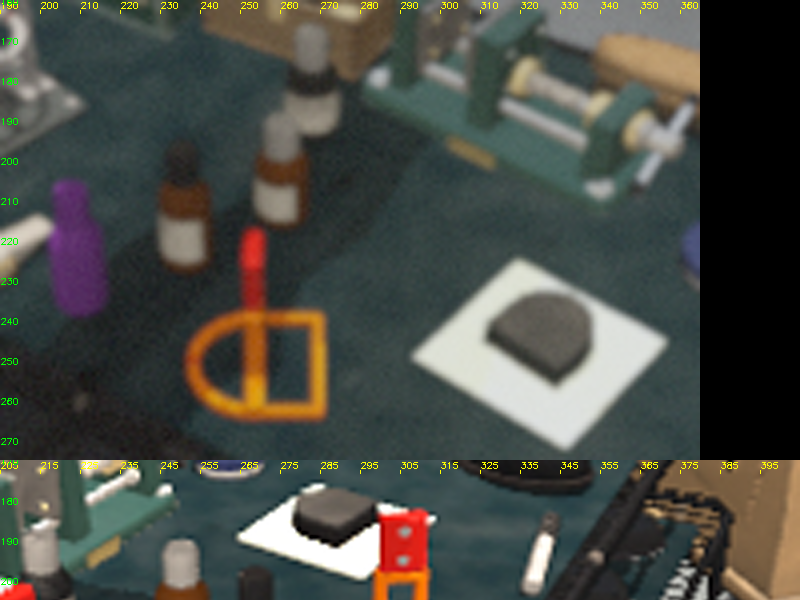

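View pics/wrist0.png

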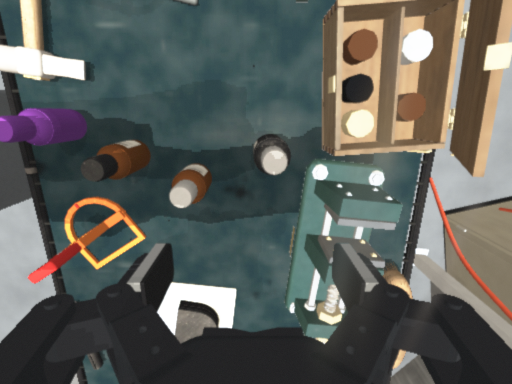

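The crop confirms the choice: a silver D frame with a red grip and small red mark (scene ~(192,163)) hanging on the steel stand. The orange-framed one is the decoy. The heel is at scene ~(325,242), its round side to the upper right. The wrist view shows the three bottles in a row with the purple one beside them. Next I triangulate.

```bash
cat > m1.py <<'E'
from h import *
S,D,W=load('scene0'),load('side0'),load('wrist0')
l=lambda x,y:(150+(x+.5)/6.424-.5,130+(y+.5)/6.4-.5)
r=lambda x,y:(170+(x-424+.5)/4.947-.5,195+(y+.5)/4.8-.5)
c=lambda x,y:(190+(x+.5)/4-.5,160+(y+.5)/4-.5)
d=lambda x,y:(205+(x+.5)/4-.5,170+(y-460+.5)/4-.5)
def red(f,x0,y0,x1,y1):
    p=f['pixels'][y0:y1,x0:x1].astype(int); m=(p[...,0]>120)&(p[...,1]<80)&(p[...,2]<80)
    v,u=np.nonzero(m); return (u.mean()+x0,v.mean()+y0),len(u)
a,b=red(S,165,130,190,158),red(D,195,195,220,228); print(a,b)
for n,t in {'grip':tri((S,a[0]),(D,b[0])),
 'frame -y':tri((S,l(180,337)),(D,r(765,240))),'frame +y':tri((S,l(70,250)),(D,r(617,338))),'mark':tri((S,l(272,213)),(D,r(563,208))),
 'plate -x-y?':tri((S,l(200,472)),(D,r(778,377))),'plate -x+y':tri((S,l(90,385)),(D,r(628,478))),'plate +x-y':tri((S,l(397,362)),(D,r(605,275))),
 'hookelbow':tri((S,l(285,105)),(D,r(537,100))),
 'lip':tri((S,l(147,153)),(D,r(603,118)))}.items(): print(n,np.round(t[0],3),t[1])
for n,p in {'top':(518,258),'right':(668,342),'bot':(567,450),'left':(412,355)}.items(): print('card',n,np.round(onplane(S,c(*p),.003),3))
for n,p in {'l':(237,538),'t':(320,485),'r':(435,520),'b':(362,580)}.items(): print('cardside',n,np.round(onplane(D,d(*p),.003),3))
for n,p in {'sl':(488,330),'sr':(557,372),'al':(515,297),'ar':(592,335)}.items(): print('heeltop',n,np.round(onplane(S,c(*p),.024),3))
for n,p,z in (('a',(273,158),.097),('b?brown black',(90,168),.107),('e',(180,197),.092)): print(n,np.round(onplane(W,p,z),3))
for n,p in {'a':(312,28),'b':(183,148),'e':(283,117)}.items(): print(n,np.round(onplane(S,c(*p),{'a':.097,'b':.107,'e':.092}[n]),3))
E
python3 m1.py
```

```text
((np.float64(177.06306306306305), np.float64(144.51351351351352)), 111) ((np.float64(206.10247349823322), np.float64(212.23674911660777)), 283)
grip [0.494 0.261 0.185] [array([-0.2,  0.4]), array([-0.4, -0.5])]
frame -y [0.438 0.223 0.091] [array([-0.1,  0.2]), array([-0.2, -0.2])]
frame +y [0.457 0.315 0.092] [array([-0.3,  0.5]), array([-0.6, -0.7])]
mark [0.537 0.25  0.094] [array([-0.1,  0.2]), array([-0.2, -0.3])]
plate -x-y? [0.436 0.223 0.005] [array([-0.2,  0.3]), array([-0.3, -0.3])]
plate -x+y [0.457 0.317 0.006] [array([ 0.1, -0.1]), array([0.2, 0.2])]
plate +x-y [0.561 0.196 0.004] [array([ 0. , -0.1]), array([0. , 0.1])]
hookelbow [0.55  0.245 0.153] [array([-0.3,  0.7]), array([-0.7, -0.8])]
lip [0.483 0.269 0.166] [array([ 1.1, -2.5]), array([2.4, 3. ])]
card top [ 0.6   -0.194  0.003]
card right [ 0.583 -0.326  0.003]
card bot [ 0.453 -0.311  0.003]
card left [ 0.469 -0.178  0.003]
cardside l [ 0.597 -0.191  0.003]
cardside t [ 0.578 -0.323  0.003]
cardside r [ 0.453 -0.304  0.003]
cardside b [ 0.467 -0.173  0.003]
heeltop sl [ 0.503 -0.22   0.024]
heeltop sr [ 0.494 -0.279  0.024]
heeltop al [ 0.543 -0.221  0.024]
heeltop ar [ 0.54  -0.284  0.024]
a [0.645 0.03  0.097]
b?brown black [0.462 0.021 0.107]
e [ 0.545 -0.014  0.092]
a [0.654 0.029 0.097]
b [0.467 0.02  0.107]
e [ 0.553 -0.011  0.092]
```

```bash
python3 -m crank '{"travel":[[-3,-5,0],[-6,-10,0],[-7,-16,0],[-7,-16,0],[-7,-16,0]],"turn":[[0,0,0],[0,0,0],[0,0,0],[0,0,0],[0,0,0]],"gripper":[0,0,0,0,0]}'
python3 - <<'E'
from h import *
f=grab('wrist','w1'); print(bot.observe()['position'])
p=proj(f,[.53,-.25,.024]); print(p)
u,v=map(int,p);x0,y0=max(u-75,0),max(v-70,0)
im=crop('w1',x0,y0,x0+150,y0+130,5);
for k in range(0,150,10): cv2.putText(im,str(x0+k),(k*5,8),0,.3,(0,0,255),1)
for k in range(0,130,10): cv2.putText(im,str(y0+k),(0,k*5+4),0,.3,(0,0,255),1)
im=im[:600];cv2.imwrite('pics/c3.png',im);print(x0,y0)
E
```

```text
clock: 0.65
position: [0.5535, -0.1644, 0.25]
tool_rot: [-3.141, 0.002, 1.565]
force: [0.7, 0.1, -0.5]
grip_width: 0.0854
finger_force: 0.0
[ 0.55436469 -0.16182024  0.24993089]
[236.90705998 230.95879124]
161 160
```

View pics/c3.png

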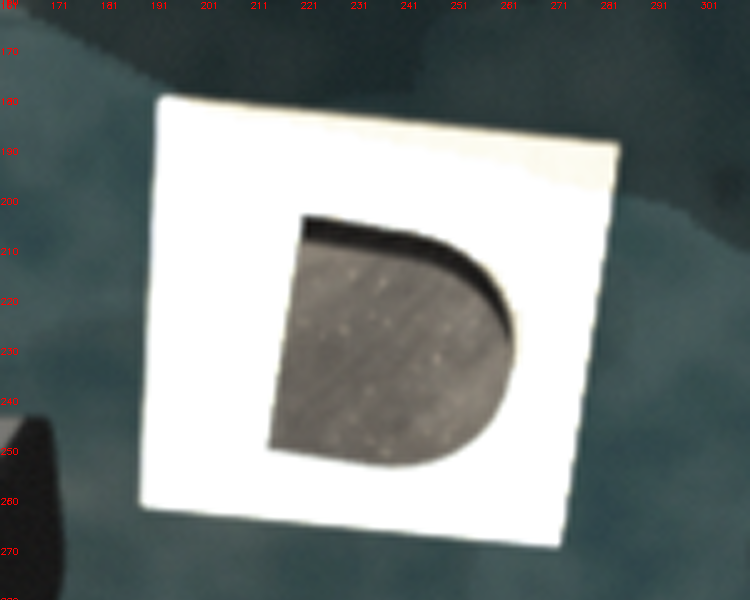

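The close view shows the D block cleanly: straight-edge top corners at w1 crop px (301,240) and (268,449), and the crown to the right near (514,350).

```bash
cat > m2.py <<'E'
from h import *
from scipy.optimize import least_squares
W,S=load('w1'),load('scene0')
q=lambda x,y:(161+(x+.5)/5-.5,160+(y+.5)/5-.5)
c=lambda x,y:(190+(x+.5)/4-.5,160+(y+.5)/4-.5)
print('heights',tri((W,q(301,240)),(S,c(488,330))),tri((W,q(268,449)),(S,c(557,372))))
T=lambda p:onplane(W,q(*p),.024)[:2]
c1,c2=T((301,240)),T((268,449)); print('edge len',np.linalg.norm(c1-c2),c1,c2)
arc=[T(p) for p in ((514,355),(502,400),(485,425),(460,446),(425,462),(395,466))]
side=[T(p) for p in ((301,240),(350,247),(400,254))]; side2=[T(p) for p in ((268,449),(320,456))]
def res(p):
    x,y,a=p; R=np.array([[np.cos(a),np.sin(a)],[-np.sin(a),np.cos(a)]]); L=lambda s:R@(s-[x,y]); o=[]
    for s in arc:o.append(np.linalg.norm(L(s))-.034)
    for s in side:o.append(L(s)[1]-.034)
    for s in side2:o.append(L(s)[1]+.034)
    for s in (c1,c2,T((285,345))):o.append(L(s)[0]+.034)
    return o
r=least_squares(res,[.53,-.25,-.1]);print('heel',r.x[:2],np.degrees(r.x[2]),np.round(np.array(r.fun)*1e3,1))
for p in((160,96),(619,144),(561,547),(141,507)): print('card',onplane(W,q(*p),.003))
E
python3 m2.py
```

```text
heights (array([ 0.50814523, -0.21747066,  0.01787111]), [array([0.1, 0.1]), array([-0.1,  0. ])]) (array([ 0.49617022, -0.27918641,  0.02232687]), [array([-0.2, -0.3]), array([ 0.2, -0.1])])
edge len 0.0647867681818 [ 0.50878633 -0.21506025] [ 0.49672596 -0.27871457]
heel [ 0.53431629 -0.2512084 ] -8.898951780528554 [-1.1 -2.  -2.1 -1.9 -1.2 -0.8 -2.2 -2.3 -2.2  1.   1.   3.2  1.1  2.3]
card [ 0.46828985 -0.17951479  0.003     ]
card [ 0.59738671 -0.19422784  0.003     ]
card [ 0.58303706 -0.32458392  0.003     ]
card [ 0.45314366 -0.30984112  0.003     ]
```

The heel is at (0.534,-0.251) with yaw about -8.9°. The residuals are symmetric, so the centre should be sound. Now I move to look at the gauge with the wrist camera.

```bash
python3 -m crank '{"travel":[[0,4.5,1.5],[-1,9,3],[-2,13.5,5],[-3,18,5],[-4,22.5,5]],"turn":[[0,0,0],[0,0,-3],[0,0,-6],[0,0,-9],[0,0,-12]],"gripper":[0,0,0,0,0]}'; python3 -m crank '{"travel":[[-1,4.5,0],[-2,9,0],[-2.4,14,0],[-2.4,14,0],[-2.4,14,0]],"turn":[[0,0,0],[0,0,0],[0,0,0],[0,0,0],[0,0,0]],"gripper":[0,0,0,0,0]}'
python3 - <<'E'
from h import *
f=grab('wrist','w2'); grab('side','side2'); print(bot.observe()['position'])
p=proj(f,[.493,.26,.186]); print(p)
u,v=map(int,p);x0,y0=max(u-80,0),max(v-60,0)
im=crop('w2',x0,y0,x0+160,y0+120,5)
for k in range(0,160,10): cv2.putText(im,str(x0+k),(k*5,8),0,.3,(0,0,255),1)
for k in range(0,120,10): cv2.putText(im,str(y0+k),(0,k*5+4),0,.3,(0,0,255),1)
cv2.imwrite('pics/c4.png',im);print(x0,y0,im.shape)
E
```

```text
clock: 1.2
position: [0.5143, 0.0682, 0.3005]
tool_rot: [3.141, -0.001, 1.361]
force: [1.1, 0.8, 0.1]
grip_width: 0.0853
finger_force: 0.0
clock: 1.7
position: [0.4902, 0.2071, 0.2997]
tool_rot: [-3.141, 0.0, 1.365]
force: [0.0, -0.5, -0.9]
grip_width: 0.0857
finger_force: 0.0
[0.49086824 0.2048328  0.29985576]
[244.23447156 138.81598625]
164 78 (600, 800, 3)
```

View pics/c4.png

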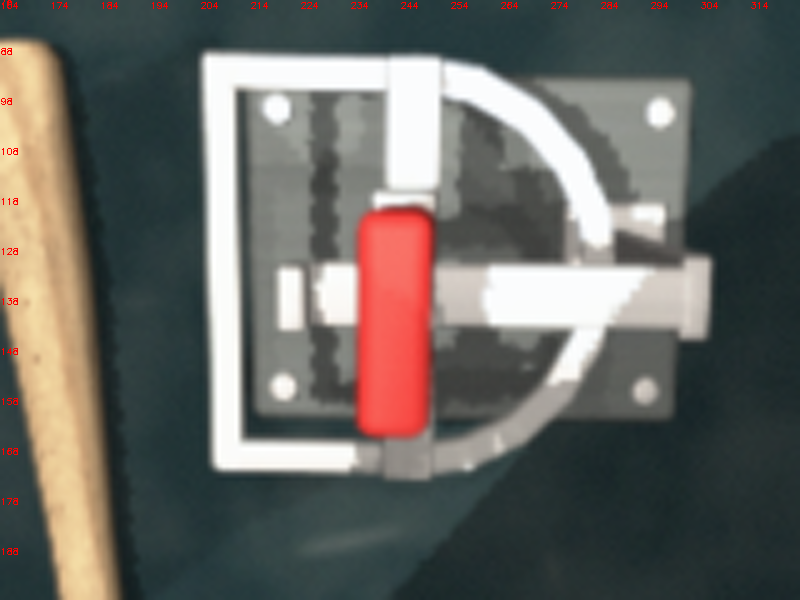

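The grip top is centred near crop (395,322), square to the gripper, with the hook under it and the lip at (290,299).

Run:
```python
from h import *
W,S,D=load('w2'),load('scene0'),load('side0')
q=lambda x,y:(164+(x+.5)/5-.5,78+(y+.5)/5-.5)
print('grip top',onplane(W,q(395.5,322.5),.206))
a,b=[onplane(W,q(*p),.206) for p in((396,210),(396,436))];print(a,b,np.linalg.norm(a-b))
a,b=[onplane(W,q(*p),.093) for p in((203,53),(213,470))];d=a-b
x=np.array([d[1],-d[0],0])/np.linalg.norm(d);print('edge',a,b,np.linalg.norm(d),np.degrees(np.arctan2(x[1],x[0])),'origin',(a+b)/2+.048*x)
l=lambda x,y:(150+(x+.5)/6.424-.5,130+(y+.5)/6.4-.5)
r=lambda x,y:(170+(x-424+.5)/4.947-.5,195+(y+.5)/4.8-.5)
for n,L,R,w in(('-y',(180,337),(765,240),(213,470)),('+y',(70,250),(617,338),(203,53))):
  print(n,tri((S,l(*L)),(D,r(*R)),(W,q(*w))))
a,b=[onplane(W,q(*p),.15) for p in((300,299),(700,298))];d=b-a;print('hook',a,b,np.degrees(np.arctan2(d[1],d[0])))
print('grip side+scene+wrist',tri((S,(177.06,144.5)),(D,(206.1,212.2))))
o=bot.observe();print(o['position'],o['tool_rot'])
```

```text
grip top [0.4922713  0.25947593 0.206     ]
[0.49603198 0.27621552 0.206     ] [0.48844912 0.24171963 0.206     ] 0.03531948772966629
edge [0.45587353 0.31652059 0.093     ] [0.43363355 0.22255611 0.093     ] 0.0965605461291754 -13.316008997330302 origin [0.49146304 0.25848291 0.093     ]
-y (array([0.435623  , 0.22289097, 0.09190404]), [array([-0.5,  0.2]), array([ 0.5, -0.5]), array([ 1.6, -0.8])])
+y (array([0.45629766, 0.31595277, 0.09233743]), [array([-0.5,  0.5]), array([-0.6, -0.6]), array([0.6, 0.5])])
hook [0.47150374 0.26241544 0.15      ] [0.54896639 0.24643649 0.15      ] -11.655454661314195
grip side+scene+wrist (array([0.49361401, 0.26094279, 0.18538768]), [array([-0.2,  0.4]), array([-0.4, -0.5])])
[0.49086824 0.2048328  0.29985576] [-3.14139788e+00  4.05308122e-04  1.36145116e+00]
```

```bash
python3 -m crank '{"travel":[[0.15,4.5,0],[0.15,5.5,-3],[0.15,5.5,-7],[0.15,5.5,-10],[0.15,5.5,-11.2]],"turn":[[0,0,0],[0,0,0],[0,0,0],[0,0,0],[0,0,0]],"gripper":[0,0,0,0,0]}'; python3 -m crank '{"travel":[[0,0,0],[0,0,0],[0,0,0],[0,0,0],[0,0,0]],"turn":[[0,0,0],[0,0,0],[0,0,0],[0,0,0],[0,0,0]],"gripper":[0,0.3,0.6,0.8,1]}' 60;  python3 -m crank '{"travel":[[0,0,0],[0,0,0],[0,0,0],[0,0,0],[0,0,0]],"turn":[[0,0,0],[0,0,0],[0,0,0],[0,0,0],[0,0,0]],"gripper":[1,1,1,1,1]}' 60
```

```text
clock: 2.3
position: [0.4918, 0.2585, 0.1856]
tool_rot: [-3.139, 0.003, 1.36]
force: [-0.4, 0.3, 0.9]
grip_width: 0.0854
finger_force: 0.0
clock: 2.8
position: [0.4928, 0.2601, 0.1888]
tool_rot: [3.141, -0.001, 1.361]
force: [-0.2, -0.2, -0.3]
grip_width: 0.0285
finger_force: 0.0
clock: 3.3
position: [0.4927, 0.26, 0.1885]
tool_rot: [3.141, -0.0, 1.361]
force: [-0.7, -1.0, 6.9]
grip_width: 0.011
finger_force: 58.3
```

```bash
python3 -m crank '{"travel":[[0,0,0.5],[0,0,1],[0,0,1.5],[0,0,2],[0,0,2]],"turn":[[0,0,0],[0,0,0],[0,0,0],[0,0,0],[0,0,0]],"gripper":[1,1,1,1,1]}' 60; python3 -m crank '{"travel":[[-1.4,0.3,0],[-2.8,0.6,0],[-4.2,0.9,0],[-5.6,1.2,0],[-5.6,1.2,0]],"turn":[[0,0,0],[0,0,0],[0,0,0],[0,0,0],[0,0,0]],"gripper":[1,1,1,1,1]}' 60;  python3 -m crank '{"travel":[[-1,0.2,0],[-2.2,0.45,0],[-3.2,0.65,0],[-3.2,0.65,0],[-3.2,0.65,0]],"turn":[[0,0,0],[0,0,0],[0,0,0],[0,0,0],[0,0,0]],"gripper":[1,1,1,1,1]}' 60
python3 - <<'E'
from h import *
a=grab('scene','s3');b=grab('side','d3')
x=cv2.resize(b['pixels'][150:300,150:330,::-1],None,fx=4,fy=4,interpolation=2)
cv2.imwrite('pics/c5.png',x)
E
```

```text
clock: 3.8
position: [0.4928, 0.2602, 0.2088]
tool_rot: [3.141, -0.001, 1.361]
force: [0.3, 0.5, -0.9]
grip_width: 0.0114
finger_force: 58.3
clock: 4.3
position: [0.4344, 0.2728, 0.2082]
tool_rot: [-3.141, -0.0, 1.364]
force: [-0.0, -1.0, -0.7]
grip_width: 0.0115
finger_force: 58.5
clock: 4.8
position: [0.4045, 0.2786, 0.2081]
tool_rot: [3.141, -0.0, 1.362]
force: [-0.5, -0.1, -1.7]
grip_width: 0.0115
finger_force: 58.6
```

View pics/c5.png

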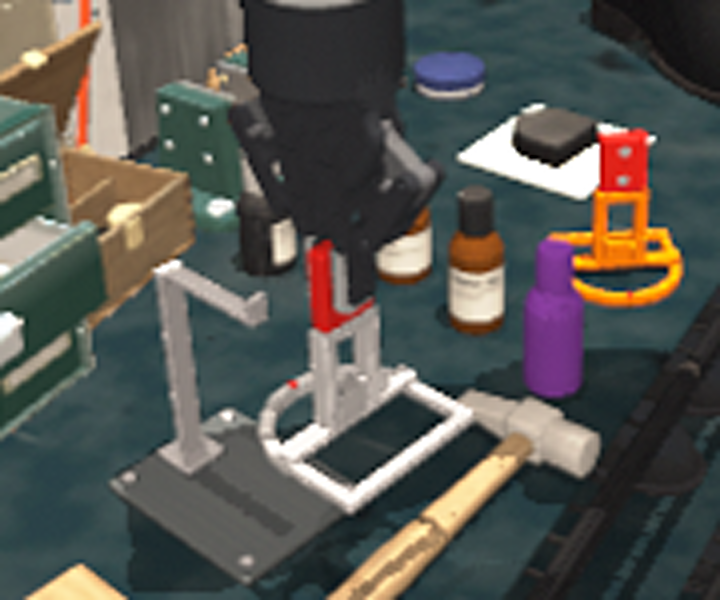

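The gauge is free of the hook and level in the gripper, its frame past the lip. Now I lift it and cross above the bottles.

```bash
python3 -m crank '{"travel":[[0,0,1.5],[0,0,4],[0,0,7],[0,0,9.2],[0,0,10]],"turn":[[0,0,0],[0,0,0],[0,0,0],[0,0,0],[0,0,0]],"gripper":[1,1,1,1,1]}' 60; python3 -m crank '{"travel":[[0.3,-1,0],[0.8,-3.5,0],[1.6,-7,0],[2.5,-10.5,0],[3.5,-14,0]],"turn":[[0,0,0],[0,0,0],[0,0,0],[0,0,0],[0,0,0]],"gripper":[1,1,1,1,1]}' 60;  python3 -m crank '{"travel":[[0.9,-3.5,0],[1.8,-7,0],[2.6,-10.5,0],[3.5,-14,0],[4.4,-17.5,0]],"turn":[[0,0,0.5],[0,0,1],[0,0,1.5],[0,0,2],[0,0,3]],"gripper":[1,1,1,1,1]}' 60;  python3 -m crank '{"travel":[[0.9,-3.5,0],[1.8,-7,0],[2.6,-10.5,0],[3.5,-14,0],[4.4,-17,0]],"turn":[[0,0,0],[0,0,0],[0,0,0],[0,0,0],[0,0,0]],"gripper":[1,1,1,1,1]}' 60;  python3 -m crank '{"travel":[[0.4,-2.5,0],[0.6,-4,0],[0.65,-4.45,0],[0.65,-4.45,0],[0.65,-4.45,0]],"turn":[[0,0,0],[0,0,0],[0,0,0],[0,0,0],[0,0,0]],"gripper":[1,1,1,1,1]}' 60
python3 - <<'E'
from h import *
a=grab('scene','s4');b=grab('side','d4');w=grab('wrist','w4')
o=bot.observe();t=o['position'];print(t,o['tool_rot'])
def t_(f,g,x0,y0,x1,y1,s):
    im=crop(f,x0,y0,x1,y1,s)
    for k in range(0,x1-x0,10): cv2.putText(im,str(x0+k),(k*s,8),0,.3,(0,0,255),1)
    for k in range(0,y1-y0,10): cv2.putText(im,str(y0+k),(0,k*s+4),0,.3,(0,0,255),1)
    return im
c=np.zeros((600,800,3),np.uint8)
u,v=map(int,proj(a,t-[0,0,.06]));A=t_('s4',0,u-40,v-45,u+40,v+75,5);print('A',u-40,v-45)
u,v=map(int,proj(b,t-[0,0,.06]));B=t_('d4',0,u-40,v-45,u+40,v+75,5);print('B',u-40,v-45)
c[:,:400]=A;c[:,400:]=B
cv2.imwrite('pics/c6.png',c)
E
```

```text
clock: 5.4
position: [0.4053, 0.2787, 0.3098]
tool_rot: [3.14, -0.002, 1.361]
force: [0.9, -0.2, -2.1]
grip_width: 0.0114
finger_force: 58.7
clock: 5.9
position: [0.4393, 0.1361, 0.3066]
tool_rot: [-3.14, 0.001, 1.361]
force: [0.5, 0.3, -1.2]
grip_width: 0.0115
finger_force: 58.6
clock: 6.4
position: [0.4829, -0.039, 0.3066]
tool_rot: [-3.14, 0.001, 1.413]
force: [0.2, 0.5, -1.2]
grip_width: 0.0111
finger_force: 58.6
clock: 6.9
position: [0.5266, -0.2093, 0.3063]
tool_rot: [-3.139, 0.001, 1.412]
force: [0.3, 0.4, -0.5]
grip_width: 0.0114
finger_force: 58.6
clock: 7.4
position: [0.534, -0.2498, 0.3078]
tool_rot: [-3.141, -0.001, 1.415]
force: [0.4, 0.8, -1.7]
grip_width: 0.0112
finger_force: 58.6
[ 0.53411905 -0.25002945  0.30812565] [ 3.14141301e+00 -2.88622233e-04  1.41493851e+00]
A 293 133
B 247 75
```

View pics/c6.png

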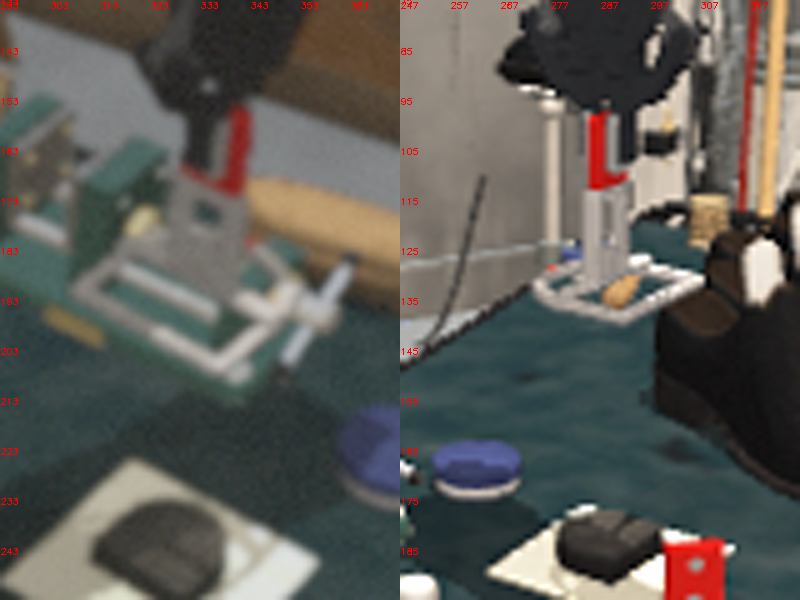

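```bash
python3 - <<'E'
from h import *
S,D,W=load('s4'),load('d4'),load('wrist0')
a=lambda x,y:(293+(x+.5)/5-.5,133+(y+.5)/5-.5)
b=lambda x,y:(247+(x-400+.5)/5-.5,75+(y+.5)/5-.5)
p,q=tri((S,a(72,283)),(D,b(625,320))),tri((S,a(226,378)),(D,b(706,280)))
print(p,q);d=p[0]-q[0];x=np.array([d[1],-d[0],0]);x/=np.linalg.norm(x);print(np.linalg.norm(d),np.degrees(np.arctan2(x[1],x[0])),(p[0]+q[0])/2+.048*x)
print('orange',[onplane(W,u,.004)[:2] for u in((145,237),(98,268),(65,215))])
E
python3 -m crank '{"travel":[[0,0,-1.5],[0,0,-4.5],[0,0,-8],[0,0,-11],[0,0,-12.5]],"turn":[[0,0,0],[0,0,0],[0,0,0],[0,0,0],[0,0,0]],"gripper":[1,1,1,1,1]}' 60;python3 -m crank '{"travel":[[0,0,-0.4],[0,0,-0.8],[0,0,-0.8],[0,0,-0.8],[0,0,-0.8]],"turn":[[0,0,0],[0,0,0],[0,0,0],[0,0,0],[0,0,0]],"gripper":[1,1,1,1,1]}' 60
python3 - <<'E'
from h import *
a=grab('scene','s5');b=grab('side','d5');w=grab('wrist','w5')
o=bot.observe();t=o['position'];print(t,o['tool_rot'])
def t_(f,x0,y0,x1,y1,s):
    im=crop(f,x0,y0,x1,y1,s)
    for k in range(0,x1-x0,10): cv2.putText(im,str(x0+k),(k*s,8),0,.3,(0,0,255),1)
    for k in range(0,y1-y0,10): cv2.putText(im,str(y0+k),(0,k*s+4),0,.3,(0,0,255),1)
    return im
c=np.zeros((600,800,3),np.uint8)
u,v=map(int,proj(a,t-[0,0,.1]));A=t_('s5',u-45,v-35,u+45,v+40,6);print('A',u-45,v-35)
u,v=map(int,proj(b,t-[0,0,.1]));B=t_('d5',u-40,v-35,u+40,v+40,6);print('B',u-40,v-35)
c[:450,:400]=cv2.resize(A,(400,450)) if 0 else A[:, 70:470];c[:450,400:]=B[:,40:440]
c[450:,:200]=cv2.resize(cv2.imread('pics/w5.png'),(200,150))
cv2.imwrite('pics/c7.png',c)
E
```

```text
(array([ 0.4963239 , -0.19476959,  0.21023448]), [array([-0.3,  0.9]), array([-0.5, -0.6])]) (array([ 0.47952146, -0.29280005,  0.20784245]), [array([-0. ,  0.1]), array([-0., -0.])])
0.09948876761751298 -9.726003484363353 [ 0.53523277 -0.25189378  0.20903846]
orange [array([ 0.46286892, -0.10413795]), array([ 0.38369678, -0.15701943]), array([ 0.35027109, -0.06902869])]
clock: 8.05
position: [0.5332, -0.2499, 0.1807]
tool_rot: [-3.139, -0.001, 1.415]
force: [1.1, 0.2, -0.8]
grip_width: 0.0114
finger_force: 58.5
clock: 8.55
position: [0.5343, -0.2511, 0.1758]
tool_rot: [3.14, 0.0, 1.414]
force: [-0.4, -0.2, -1.5]
grip_width: 0.0112
finger_force: 58.5
[ 0.53413483 -0.25108082  0.17539453] [3.14099677e+00 6.92823607e-05 1.41365990e+00]
A 282 192
B 247 132
```

View pics/c7.png

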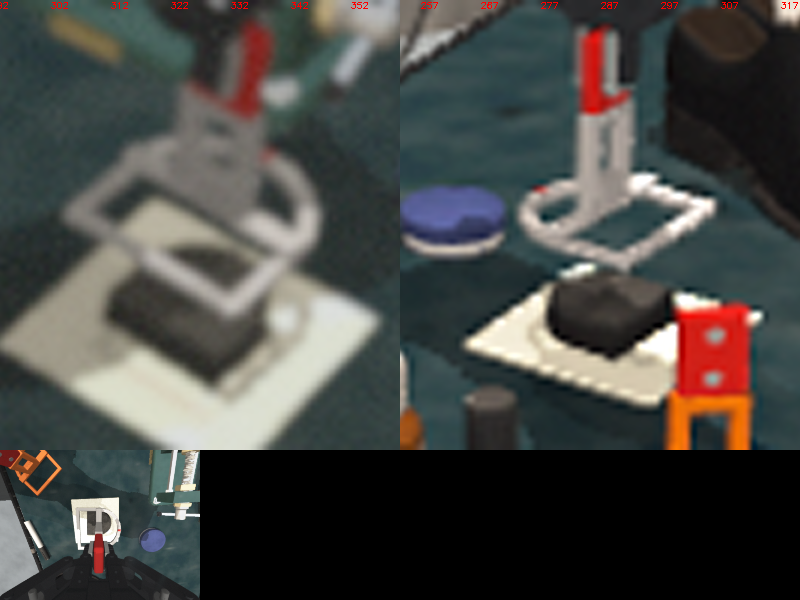

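The gauge hangs level above the block, with bars around the window and the red mark on the round side. I have no picture views left, so I check the remaining fit with numbers: predicted frame corners against the pixels read from this crop.

Run:
```python
from h import *
S,D,W=load('s5'),load('d5'),load('w5')
a=lambda x,y:(282+(x+70+.5)/6-.5,192+(y+.5)/6-.5)
b=lambda x,y:(247+(x-360+.5)/6-.5,132+(y+.5)/6-.5)
ia=lambda p:np.round([(p[0]-282)*6-70,(p[1]-192)*6]); ib=lambda p:np.round([(p[0]-247)*6+360,(p[1]-132)*6])
t=np.array([.5342,-.251,.1754]); y=np.radians(-9.1);R=np.array([[np.cos(y),-np.sin(y),0],[np.sin(y),np.cos(y),0],[0,0,1]])
for dz in(.1025,.1055):
  o=t-[0,0,dz]
  for n,m in(('+y top',(-.048,.048,.007)),('+y bot',(-.048,.048,0)),('-y top',(-.048,-.048,.007)),('-y bot',(-.048,-.048,0)),('mark',(.046,0,.007)),('gripbot+y',(-.006,.018,.072)),('gripbot -y',(-.006,-.018,.072))):
    X=o+R@m;print(dz,n,ia(proj(S,X)),ib(proj(D,X)))
# grip-bottom rows in side/scene by colour, and heel shift check
for f,g in(('scene0','s5'),('side0','d5')):
  pass
for T in(('+y',(62,212),(623,260)),('-y',(233,308),(716,206))): print(T[0],tri((S,a(*T[1])),(D,b(*T[2]))))
# straight-edge mark red pixels in wrist view
for nm,f in(('s',S),('d',D),('w',W)):
  hsv=cv2.cvtColor(f['pixels'],cv2.COLOR_RGB2HSV);m=((hsv[...,0]<6)|(hsv[...,0]>174))&(hsv[...,1]>140)&(hsv[...,2]>70)
  n,_,st,c=cv2.connectedComponentsWithStats(m.astype(np.uint8));print(nm,[(tuple(st[i]),np.round(c[i],1)) for i in range(1,n) if st[i][4]<2000 and st[i][4]>3 and np.linalg.norm(c[i]-proj(f,t-[0,0,.06]))<60], 'mark pred',proj(f,t-[0,0,.1025]+R@[.046,0,.007]))
```

```text
0.1025 +y top [ 61. 207.] [624. 257.]
0.1025 +y bot [ 60. 218.] [624. 268.]
0.1025 -y top [230. 310.] [714. 200.]
0.1025 -y bot [229. 321.] [714. 211.]
0.1025 mark [264. 154.] [538. 189.]
0.1025 gripbot+y [180.  88.] [594. 116.]
0.1025 gripbot -y [245. 125.] [629.  97.]
0.1055 +y top [ 61. 212.] [624. 262.]
0.1055 +y bot [ 60. 223.] [623. 273.]
0.1055 -y top [230. 315.] [714. 205.]
0.1055 -y bot [228. 325.] [714. 215.]
0.1055 mark [264. 158.] [538. 194.]
0.1055 gripbot+y [179.  93.] [594. 121.]
0.1055 gripbot -y [244. 129.] [629. 102.]
+y (array([ 0.49523516, -0.19519144,  0.07877678]), [array([ 0.2, -0.4]), array([0.2, 0.2])])
-y (array([ 0.48036334, -0.28972074,  0.07911797]), [array([-0.3,  0.5]), array([-0.3, -0.3])])
s [((np.int32(332), np.int32(196), np.int32(7), np.int32(15), np.int32(50)), array([335.3, 203.1]))] mark pred [337.73020979 217.59071543]
d [((np.int32(315), np.int32(103), np.int32(1), np.int32(15), np.int32(15)), array([315., 110.])), ((np.int32(284), np.int32(136), np.int32(8), np.int32(15), np.int32(54)), array([285.7, 143.9])), ((np.int32(299), np.int32(182), np.int32(13), np.int32(16), np.int32(165)), array([305.4, 190. ]))] mark pred [276.64853408 163.50476394]
w [((np.int32(302), np.int32(204), np.int32(6), np.int32(3), np.int32(18)), array([304.5, 205. ]))] mark pred [307.287697   203.23376277]
```

The predicted corners match the pixels to about half a pixel, so the underside is 102.5 mm below the TCP. I cross-check the heel in these same views, then lower.

```bash
python3 -m crank '{"travel":[[0,0,-0.8],[0,0,-1.8],[0,0,-2.8],[0,0,-3.2],[0,0,-3.2]],"turn":[[0,0,0],[0,0,0],[0,0,0],[0,0,0],[0,0,0]],"gripper":[1,1,1,1,1]}' 60
python3 - <<'E'
from h import *
S,D=load('s5'),load('d5')
a=lambda x,y:(282+(x+70+.5)/6-.5,192+(y+.5)/6-.5)
b=lambda x,y:(247+(x-360+.5)/6-.5,132+(y+.5)/6-.5)
for T in(('+y',(108,310),(552,305)),('+y?',(108,310),(612,325)),('-y',(212,360),(672,290))): print(T[0],tri((S,a(*T[1])),(D,b(*T[2]))))
ia=lambda p:np.round([(p[0]-282)*6-70,(p[1]-192)*6]); ib=lambda p:np.round([(p[0]-247)*6+360,(p[1]-132)*6])
y=np.radians(-8.9);R=np.array([[np.cos(y),-np.sin(y),0],[np.sin(y),np.cos(y),0],[0,0,1]])
for m in((-.034,.034,.024),(-.034,-.034,.024),(-.034,.034,.003),(-.034,-.034,.003),(.034,0,.024)):
  X=np.r_[.5343,-.2512,0]+R@m;print(m,ia(proj(S,X)),ib(proj(D,X)))
E
```

```text
clock: 9.2
position: [0.5336, -0.2509, 0.142]
tool_rot: [-3.14, -0.0, 1.414]
force: [-0.1, -0.3, -0.4]
grip_width: 0.0116
finger_force: 58.6
+y (array([ 0.53304583, -0.21307277,  0.01703972]), [array([ 3.1, -6.7]), array([4. , 4.5])])
+y? (array([ 0.50876048, -0.21865197,  0.02026322]), [array([ 0.8, -1.7]), array([1. , 1.1])])
-y (array([ 0.49923579, -0.27655591,  0.02315889]), [array([ 0.1, -0.3]), array([0.2, 0.2])])
(-0.034, 0.034, 0.024) [ 96. 290.] [615. 329.]
(-0.034, -0.034, 0.024) [213. 362.] [678. 287.]
(-0.034, 0.034, 0.003) [ 94. 321.] [615. 361.]
(-0.034, -0.034, 0.003) [208. 393.] [677. 318.]
(0.034, 0, 0.024) [238. 250.] [554. 278.]
```

```bash
python3 -m crank '{"travel":[[0.05,0,-0.2],[0.1,-0.05,-0.4],[0.1,-0.05,-0.65],[0.1,-0.05,-0.65],[0.1,-0.05,-0.65]],"turn":[[0,0,0],[0,0,0],[0,0,0],[0,0,0],[0,0,0]],"gripper":[1,1,1,1,1]}' 60;python3 -m crank '{"travel":[[0,0,0],[0,0,0],[0,0,0],[0,0,0],[0,0,0]],"turn":[[0,0,0],[0,0,0],[0,0,0],[0,0,0],[0,0,0]],"gripper":[1,1,1,1,1]}' 60
python3 - <<'E'
from h import *
S,D=grab('scene','s6'),grab('side','d6')
t=bot.observe()['position']; print(t)
# rendered gap check: template-match the frame region moved from s5/d5 by the known shift
t5=np.array([.5342,-.251,.1754])
for g,o,f in(('scene','s5',S),('side','d5',D)):
  O=load(o);p5=proj(O,t5-[0,0,.05]);p6=proj(f,t-[0,0,.05])
  u,v=np.round(p5).astype(int);T=O['pixels'][v-22:v+12,u-9:u+9]
  r=cv2.matchTemplate(f['pixels'],T,cv2.TM_CCOEFF_NORMED);_,m,_,l=cv2.minMaxLoc(r)
  print(g,'match',m,np.array(l)-[u-9,v-22],'expected',p6-p5)
# unmoved card/bottles vs start: bottle region differences
for o,f,rs in(('scene0',S,{'bots':(225,160,280,230)}),('d5',D,{'heel base':(285,185,300,195),'bots':(205,185,285,240)})):
  for n,(x0,y0,x1,y1) in rs.items():
    A,B=load(o)['pixels'][y0:y1,x0:x1],f['pixels'][y0:y1,x0:x1]
    s=cv2.phaseCorrelate(np.float32(cv2.cvtColor(A,7)),np.float32(cv2.cvtColor(B,7)));print(n,s)
E
```

```text
clock: 9.7
position: [0.535, -0.2516, 0.1365]
tool_rot: [3.142, 0.0, 1.414]
force: [0.6, 0.2, -1.8]
grip_width: 0.0116
finger_force: 58.6
clock: 10.2
position: [0.535, -0.2515, 0.1365]
tool_rot: [3.142, 0.0, 1.414]
force: [-0.2, 0.5, -2.1]
grip_width: 0.0113
finger_force: 58.6
[ 0.53499501 -0.25154292  0.13648863]
scene match 0.8581998944282532 [-1 10] expected [-0.99690756 10.19687643]
side match 0.9420775175094604 [ 0 10] expected [-0.32473486 10.16007032]
bots ((-0.04160981518571916, -0.14473136276973975), 0.8608918097284105)
heel base ((0.27866633443648237, 0.5811691926972342), 1.0061724587281544)
bots ((-0.016647953085538347, 0.024022363424396787), 1.0043986211717129)
```

The gauge moved rigidly with the hand, the bottles have not shifted, and the force is only the gauge's weight. The arm is steady, so I hand in.

```bash
python3 -c "
from workcell import bot
print(bot.job_done())"
```

```text
the job is handed in; nothing more can be done
None
```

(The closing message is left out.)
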